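Push the long roller up the test ramp and hold it on its spring stop

ROBOT

A 6-joint arm with a two-finger parallel gripper is mounted at the origin on a cart in front of the work surface, level with it; the furniture and walls round the work are solid. World frame = base frame: x ahead of the robot, y to its left, z up, the work surface at z = 0. Lengths are in m, angles in rad, forces in N, time in s.
With the tool pointing down it reaches from about 0.325 to 0.75 m from the base axis. Payload 7.6 kg.
Tool frame: the origin (TCP) lies at the very end of the fingers, on their centre line; the grasp point (between the pads) lies 19 mm behind it; z points along the fingers, y is the direction in which the jaws open and shut (so a half turn about z gives the same grasp; the last joint's range is limited). The gripper opens to 85 mm and grips with 20 to 120 N. Pads are 22 mm wide; open, the fingers measure 114 mm over their backs; the gripper's body (76 mm by 85 mm) begins 54 mm behind the grasp point. The pads swing forward as they close: fully open they stand 13 mm farther back than shut.
Start: joints at [-0.07, 0.052, 1.401, -0, 1.689, -0.07], TCP at [0.525, 0, 0.231] pointing down, gripper open.
Joint ranges: [-2.9, 2.9], [-0.91, 2.17], [0.12, 2.37], [-1.06, 4.2], [0.26, 2.73], [-2.93, 2.93]. Speed limits (rad/s): [2.57, 2.57, 3.01, 3.14, 3.14, 3.14].

INTERFACE

Orientations are given as a unit quaternion [x, y, z, w].
In Python, from bench import r, viewer, job_done, nets gives the robot as it stands.
- The arm moves only by the tool jog_arm, never from a script. Its argument "series" is a list that holds one entry, the list of rows, each a list of 7 numbers: the finger opening in m, from 0 to 0.0854, then the shift along the tool's x, y, z in m, then the turn, a rotation vector about the tool's x, y, z in rad. In form: [[[grip, x, y, z, rx, ry, rz], ...]]. A call has 1 to 20 rows; each row shifts and turns the commanded pose from where the row before left it, along the tool's axes as they then stand; what a row does not reach is not made up. A row lasts 1/10 s, in which the tool goes at most 50 mm and 8.59 degrees, less where a joint would pass 70% of its speed; a pose out of reach is approached as far as the arm can. A call is refused whole if a number of a shift passes 0.05 or a number of a turn 0.15, either way. A call with a gripper value outside its range is refused whole. The fingers move at their own pace and stop on an object; "grip_force" is the grip in N (left out, the last holds). Time passes only in rows, so rows that do not move let the fingers close. It gives the time, the measured TCP pose, the force and the opening at its end, in the units of the state.
- r.get_obs(): the state, without advancing time (a new reading comes with each control period).
- viewer.camera(name): name is "scene" or "side" or "wrist"; returns the picture (384x512x3 uint8, blue, green, red); there is no depth.
- viewer.get_calibration(name): a dict with "K" (3x3 intrinsics, pixels), "eye" and "orientation" of the camera in the world; the wrist camera has in their place "hand_eye" (4x4, takes a point from camera to tool coordinates, whose origin is the TCP and whose axes are the flange's). Camera axes: x right, y up, looking along -z (the intrinsics and any distortion apply to the point x, -y, -z); pixel columns grow to the right and rows downward; lengths in m; the calibration is good to about 2 mm. A picture is of the moment at which its call begins: read the wrist's pose just before it. get_calibration takes no time and is no camera call.
- job_done(): hands the job in, once; it reports no verdict.
Trained networks look in the newest picture that a camera, given by its name, has taken for a name from the list of things; names that differ only in an ending like _2 or _b are one class to them, and where a whole thing is asked for, a point or a joint stands for the part that bears it (a point fixed in the world has none). Each returns a list of dicts, best first, with "conf" (0 to 1); they miss things now and then, are a little off and sometimes report something else, mostly with a low value. They report only what shows in the picture. A call takes as long as a camera call. They do not tell look-alikes from the thing itself.
- nets.recognise(camera, name): "location" ([x, y, z] in m, in world coordinates, good to about 4 mm: the middle of the surface that is visible of it).
- nets.mark_of(camera, name): "location" ([x, y, z] in m, in world coordinates, good to about 4 mm: a listed point, or the origin of a listed thing).
The state is a dict: "clock": time; "qpos": joint angles; "joint_velocities": joint speeds; "joint_efforts": joint torques, N m; "tcp_pos": TCP position; "tool_rot": TCP orientation; "ft_force": force on the tool from outside, world axes, zero at the start; "moment": the same for the moment, N m; "gripper_width": finger opening in m.
Only numpy, scipy, OpenCV 4.12 (cv2) and the standard library are available. Lean on these libraries where they do the work, as an engineer would, in place of code of your own. Each camera call takes 0.05 s, during which the arm holds its last target. There are 200 camera calls.

TASK

On the two-lane test ramp, push the long steel roller up its own lane with the fingertips until it has pushed the spring pad at the top in, flush with the stop block, and finish while holding it there: the program ends with the fingers still pressing the roller against its stop. Do not let it roll back into the gutter at the low end, do not lift it or take it between the fingers, and leave the short roller in its groove and the things round the ramp where they are.

Things in the scene. Friction and masses are not known exactly. Their poses are not given: they have to be found in the camera images.
- track (a point): Ramp frame: two parallel lanes on an aluminium deck, 142 mm wide in all, rising at 8 degrees away from the robot; fixed, placed and turned anew each run. Origin on the deck at the starting groove, midway between the lanes, 40 mm above the bench; x up the slope along the deck, y to the left lane, z square off the deck. Lane centres y = +36 and -36 mm, 62 mm wide, rails 7 mm high.
- groove (a point): Same point and axes as the track frame. The starting groove, 14 mm wide, crosses both lanes here; rollers rest in it with axes 14 mm above the deck. The deck is plain from track x = 7 mm up.
- gutter (a point): Middle of the open catch gutter at the low end, at deck height: track x = -20 to -64 mm, 12 mm deep, with a wall behind it 4 mm higher than the deck. A roller let go high on the slope runs back over the groove into it.
- stop (a point): Foot of the front face of the grey stop blocks, midway between the lanes, at track x = 156 mm. Each lane has a block 38 mm long and 36 mm high with a spring pad in its front.
- long_roller: Solid steel roller, ground and oiled (friction about 0.18), 32 mm in diameter, 56 mm long, 0.34 kg: the longer of the two, in the left or right lane, lying across it in the groove. Origin at its centre; y is its axis (the frame turns as it rolls). On the plain deck its axis is 16 mm above the deck; its centre is at track x = 128 mm when it meets the pad and 140 mm at the stop block.
- short_roller: Solid steel roller, 32 mm in diameter, 32 mm long, lying in the groove of the other lane. It stays there. Origin at its centre, y its axis.
- pad_left (a joint): Spring pad of the left lane (track y = +36 mm): a black round button, 24 mm in diameter, axis 16 mm above the deck, standing 12 mm out of the stop block. Value 0 = out, 0.012 = flush with the block (m), growing up the slope. The spring takes about 1.5 N to start and 7 N at flush.
- pad_right (a joint): The same pad in the right lane (track y = -36 mm).
- vial: Small vial with a black screw cap, 20 mm in diameter, 40 mm high, standing left of the ramp. Origin at the centre of its underside. Not to be disturbed.
- fixture_block: Brass-coloured machined block, 34 x 34 x 30 mm, right of the ramp. Origin at the centre of its underside. Not to be disturbed.
- tape: Roll of tape lying flat, 96 mm across, 25 mm high, farther right. Origin at the centre of its underside. Not to be disturbed.
- bottle: White dispenser bottle, 62 mm in diameter, 116 mm high, at the far right. Origin at the centre of its underside. Not to be disturbed.
Not all that is in view belongs to the job. Leave any orange or turquoise look-alike of the long_roller alone.

How it is judged:
By the outcome, as a careful person would: the job done as asked, in the order asked, and still so for the second after the job is handed in, while the arm keeps its last pose, push and grip.
It also fails if it takes over 48 s, if anything falls off the work surface, if the arm or the gripper's body presses on something with over 40 N, if the wrist force passes 120 N, or if a joint passes its speed limit or range.

## Working session

There is one attempt and no reset: what is moved stays moved. The work goes in short steps, Python scripts to look and compute and a tool call to move; the robot and the scene stay as the last step left them, time stands still between calls to the robot, and variables do not carry over. Pictures are saved under pics/ and viewed, about 8 in all and at most 12, crops included, and the job is handed in when it is done.

Besides the shell and the picture viewer there is one more tool, called as name(argument=value, ...) on one line, values as JSON. jog_arm: Moves the arm, as the interface text tells. Its arguments: {"type":"object","properties":{"series":{"type":"array"},"grip_force":{"type":"number"}},"required":["series"]}

```bash
mkdir -p pics; cat > h.py <<'E'
from bench import r, viewer, job_done, nets
import numpy as np, cv2
from scipy.spatial.transform import Rotation as R
np.set_printoptions(precision=4,suppress=True)
E
python3 - <<'E'
from h import *
o=r.get_obs(); print({k:np.round(v,4) for k,v in o.items()})
for c in("scene","side","wrist"):
    im=viewer.camera(c); cv2.imwrite(f"pics/{c}0.png",im); print(c,viewer.get_calibration(c))
    for n in("track","stop","gutter","long_roller","short_roller","pad_left","pad_right","vial","fixture_block"):
        print(n,[(np.round(d["location"],4).tolist(),round(d["conf"],2)) for d in nets.mark_of(c,n)[:3]])
a=[cv2.imread(f"pics/{c}0.png") for c in("scene","side")]
cv2.imwrite("pics/both.png",cv2.resize(np.vstack(a),None,fx=.78,fy=.78))
print(r.get_obs()["clock"])
E
```

```text
{'clock': np.float64(0.0), 'qpos': array([-0.0703,  0.0528,  1.4017, -0.    ,  1.6886, -0.0703]), 'joint_velocities': array([-0.0003,  0.0009, -0.0012,  0.0014,  0.0013, -0.0002]), 'joint_efforts': array([  0.0008, -38.1667, -36.0183,   0.0001,   0.0062,  -0.    ]), 'tcp_pos': array([0.5247, 0.    , 0.2305]), 'tool_rot': array([ 0.7071,  0.7071, -0.0005, -0.0006]), 'ft_force': array([ 0.1982, -0.2719,  0.1513]), 'moment': array([ 0.0084, -0.0423, -0.0018]), 'gripper_width': np.float64(0.0852)}
scene {'K': array([[363.9689,   0.    , 255.7862],
       [  0.    , 363.9689, 192.4921],
       [  0.    ,   0.    ,   1.    ]]), 'eye': array([-0.1911,  0.5714,  0.7467]), 'orientation': array([-0.1918,  0.4021,  0.8044, -0.3931])}
track [([0.4989, 0.1483, 0.0392], 0.65)]
stop [([0.6557, 0.1251, 0.0607], 0.76), ([0.5041, 0.1864, 0.0518], 0.43)]
gutter [([0.4621, 0.1538, 0.0351], 0.56)]
long_roller [([0.3459, 0.2043, 0.0164], 0.79), ([0.3353, 0.0691, 0.0173], 0.73), ([0.494, 0.1173, 0.0554], 0.67)]
short_roller [([0.5026, 0.1867, 0.0536], 0.45)]Traceback (most recent call last):
  File "<stdin>", line 6, in <module>
ValueError: it knows: bottle, fixture_block, groove, gutter, long_roller, short_roller, stop, tape, track, vial
```

```bash
python3 - <<'E'
from h import *
for c in("scene","side","wrist"):
    im=viewer.camera(c); cv2.imwrite(f"pics/{c}0.png",im); print(c,viewer.get_calibration(c))
    for n in("track","groove","stop","gutter","long_roller","short_roller","vial","fixture_block"):
        print(n,[(np.round(d["location"],4).tolist(),round(d["conf"],2)) for d in nets.mark_of(c,n)[:3]])
a=[cv2.imread(f"pics/{c}0.png") for c in("scene","side")]
cv2.imwrite("pics/both.png",cv2.resize(np.vstack(a),None,fx=.78,fy=.78))
print(r.get_obs()["clock"])
E
```

```text
scene {'K': array([[363.9689,   0.    , 255.7862],
       [  0.    , 363.9689, 192.4921],
       [  0.    ,   0.    ,   1.    ]]), 'eye': array([-0.1911,  0.5714,  0.7467]), 'orientation': array([-0.1918,  0.4021,  0.8044, -0.3931])}
track []
groove [([0.5008, 0.1487, 0.0362], 0.62)]
stop [([0.6537, 0.1264, 0.065], 0.83)]
gutter [([0.4618, 0.1579, 0.0337], 0.81)]
long_roller [([0.3476, 0.2044, 0.0164], 0.8), ([0.3343, 0.0688, 0.0178], 0.55), ([0.5012, 0.1885, 0.0531], 0.52)]
short_roller [([0.6558, 0.1265, 0.0629], 0.42)]
vial [([0.6492, 0.2466, 0.0006], 0.53)]
fixture_block []
side {'K': array([[397.7985,   0.    , 255.1645],
       [  0.    , 397.7985, 190.4355],
       [  0.    ,   0.    ,   1.    ]]), 'eye': array([0.2135, 0.7183, 0.7673]), 'orientation': array([-0.0736,  0.3947,  0.896 , -0.1897])}
track [([0.5016, 0.1507, 0.0379], 0.81)]
groove [([0.5018, 0.1516, 0.0355], 0.68)]
stop [([0.6529, 0.1256, 0.0608], 0.94), ([0.5078, 0.1875, 0.0519], 0.47)]
gutter [([0.4601, 0.1541, 0.034], 0.8)]
long_roller [([0.4926, 0.1178, 0.0541], 0.74), ([0.3329, 0.074, 0.0165], 0.74), ([0.3461, 0.2046, 0.0118], 0.65)]
short_roller [([0.5073, 0.1856, 0.0522], 0.72)]
vial [([0.6464, 0.2435, 0.0046], 0.68)]
fixture_block [([0.614, 0.015, -0.0011], 0.57)]
wrist {'K': array([[336.1525,   0.    , 254.3441],
       [  0.    , 336.1525, 188.455 ],
       [  0.    ,   0.    ,   1.    ]]), 'hand_eye': array([[-0.0001,  0.9642,  0.2651,  0.0659],
       [ 1.    , -0.    ,  0.0005,  0.    ],
       [ 0.0005,  0.2651, -0.9642, -0.1423],
       [ 0.    ,  0.    ,  0.    ,  1.    ]])}
track [([0.5007, 0.1509, 0.039], 0.6)]
groove [([0.4997, 0.1454, 0.0399], 0.56)]
stop [([0.6503, 0.1272, 0.0601], 0.83)]
gutter []
long_roller [([0.5266, -0.0252, 0.0127], 0.89), ([0.3322, 0.0691, 0.0218], 0.84), ([0.4966, 0.113, 0.0573], 0.57)]
short_roller []
vial []
fixture_block [([0.6177, 0.0175, -0.0006], 0.55)]
1.65
```

View pics/both.png

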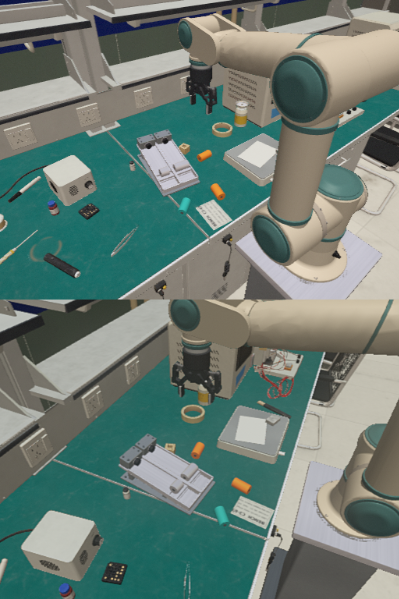

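View pics/wrist0.png

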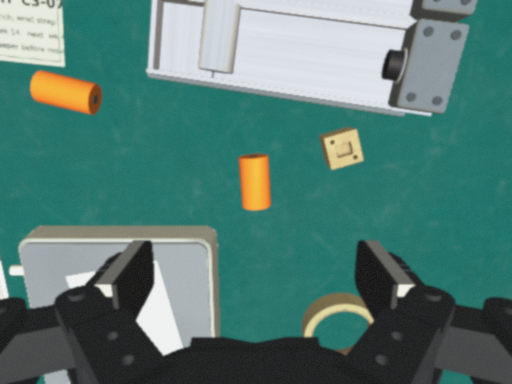

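Scene and side views: the ramp sits ahead-left. It has two steel rollers in the groove and three look-alikes on the bench: two orange (wrist px (65,92) and (255,182)) and one turquoise. I'll overlay a ramp model to check its pose and the choice of roller.

```bash
cat >> h.py <<'E'
def proj(c,P,obs=None):
    k=viewer.get_calibration(c);P=np.atleast_2d(P)
    if c=="wrist":
        o=obs or r.get_obs();T=np.eye(4);T[:3,:3]=R.from_quat(o["tool_rot"]).as_matrix();T[:3,3]=o["tcp_pos"];M=T@k["hand_eye"];Rm,e=M[:3,:3],M[:3,3]
    else: Rm,e=R.from_quat(k["orientation"]).as_matrix(),np.array(k["eye"])
    p=(P-e)@Rm; uv=np.c_[p[:,0],-p[:,1]]/-p[:,2:]
    return uv@k["K"][:2,:2].T+k["K"][:2,2]
def track(x,y,yaw):
    return np.array([x,y,.04]),(R.from_euler("z",yaw)*R.from_euler("y",-8,degrees=True)).as_matrix()
E
python3 - <<'E'
from h import *
o0=np.mean([[.4989,.1483],[.5008,.1487],[.5016,.1507],[.5018,.1516],[.5007,.1509],[.4997,.1454]],0)
s=np.mean([[.6537,.1264],[.6529,.1256],[.6503,.1272],[.6557,.1251]],0)
g=np.mean([[.4618,.1579],[.4601,.1541],[.4621,.1538]],0)
d=s-g;yaw=np.arctan2(d[1],d[0]);print(o0,s,g,np.degrees(yaw),np.linalg.norm(s-o0),.156*np.cos(np.radians(8)))
t,M=track(*o0,yaw); print(repr(yaw))
L=[]
for y in(.071,-.071,.005,-.005): L.append([(-.02,y,.007),(.156,y,.007)])
for y in(.036,-.036): L+= [[(.156,y-.031,0),(.156,y+.031,0)],[(.156,y-.031,.036),(.156,y+.031,.036)]]
for y,h in((-.036,.028),(-.036,.016),(.036,.016)): L.append([(0,y-h,.030),(0,y+h,.030)])
out=[]
for c,box in(("side",(150,180,290,280)),("wrist",(130,0,490,130))):
    im=cv2.imread(f"pics/{c}0.png"); x0,y0,x1,y1=box
    f=800/(x1-x0) if c=="side" else 800/(x1-x0)
    a=cv2.resize(im[y0:y1,x0:x1],None,fx=f,fy=f,interpolation=cv2.INTER_CUBIC)
    if c=="side": a=a[:]
    b=a.copy()
    for l in L:
        q=(proj(c,t+np.array(l)@M.T)-[x0,y0]+.5)*f
        cv2.line(b,*[tuple(int(v) for v in p) for p in q],(0,0,255),1)
    out.append(a) if 0 else out.append(b)
v=np.vstack(out);k=min(1,600/v.shape[0]);cv2.imwrite("pics/ov.png",cv2.resize(v,None,fx=k,fy=k,interpolation=cv2.INTER_AREA))
E
```

```text
[0.5006 0.1493] [0.6532 0.1261] [0.4613 0.1553] -8.653176442878957 0.1543192832427483 0.15448181872368497
np.float64(-0.15102641968424882)
```

View pics/ov.png

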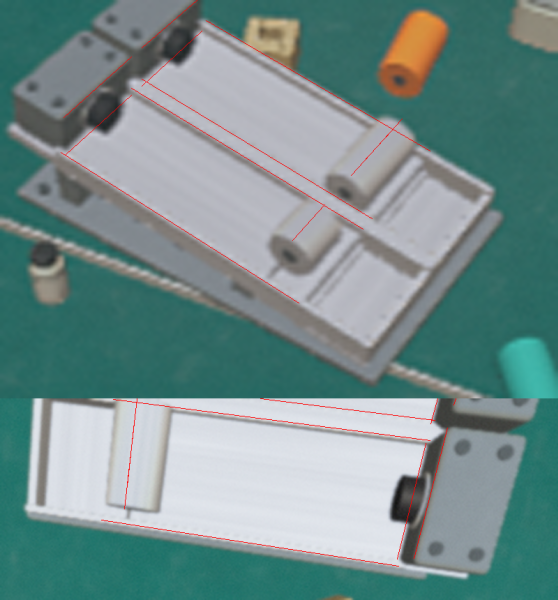

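The overlay fits. The right-lane roller at overlay px (370,165) spans the full 56 mm line, so it is the long one. The left roller at (310,235) is the short one, and the orange and turquoise ones lie off the ramp. I'll push with two partly open fingertips, tool square to the deck.

```bash
cat >> h.py <<'E'
T0=track(.5006,.1493,-.151)
def goto(x,y,z,T=None):
    t,M=T or T0
    o=r.get_obs();A=R.from_quat(o["tool_rot"]);G=np.c_[M[:,0],-M[:,1],-M[:,2]]
    rv=(A.inv()*R.from_matrix(G)).as_rotvec(); P=t+M@np.array([x,y,z])
    print("clock",o["clock"],"rotvec",rv,"shift in goal axes",G.T@(P-o["tcp_pos"]),"in cur axes",A.inv().apply(P-o["tcp_pos"]))
    print("track pos now",M.T@(o["tcp_pos"]-t),"F track",M.T@o["ft_force"],"w",o["gripper_width"])
E
python3 -c "
from h import *
goto(-.05,-.036,.06)"
```

```text
clock 1.65 rotvec [-0.1201  0.1033  1.7187] shift in goal axes [-0.1228 -0.1079  0.123 ] in cur axes [ 0.1224 -0.087   0.1388]
track pos now [ 0.0728 -0.1439  0.183 ] F track [-0.0677  0.2058 -0.0937] w 0.08563562078683158
```

jog_arm(series=[[[0.02,0,0,0,-0.0086,0.0074,0.1228],[0.02,0,0,0,-0.0086,0.0074,0.1228],[0.02,0,0,0,-0.0086,0.0074,0.1228],[0.02,0,0,0,-0.0086,0.0074,0.1228],[0.02,0,0,0,-0.0086,0.0074,0.1228],[0.02,0,0,0,-0.0086,0.0074,0.1228],[0.02,0,0,0,-0.0086,0.0074,0.1228],[0.02,0,0,0,-0.0086,0.0074,0.1228],[0.02,0,0,0,-0.0086,0.0074,0.1228],[0.02,0,0,0,-0.0086,0.0074,0.1228],[0.02,0,0,0,-0.0086,0.0074,0.1228],[0.02,0,0,0,-0.0086,0.0074,0.1228],[0.02,0,0,0,-0.0086,0.0074,0.1228],[0.02,0,0,0,-0.0086,0.0074,0.1228],[0.02,-0.02,-0.018,0.02,0,0,0],[0.02,-0.02,-0.018,0.02,0,0,0],[0.02,-0.02,-0.018,0.02,0,0,0],[0.02,-0.02,-0.018,0.02,0,0,0],[0.02,-0.02,-0.018,0.02,0,0,0],[0.02,-0.02,-0.018,0.02,0,0,0]]], grip_force=40)

```text
clock: 3.65
tcp_pos: [0.4398, 0.123, 0.0951]
tool_rot: [0.995, -0.076, 0.07, 0.005]
ft_force: [-0.0, 0.5, -0.0]
gripper_width: 0.0198
```

```bash
python3 - <<'E'
from h import *
goto(-.045,-.036,.006)
o=r.get_obs(); im=viewer.camera("wrist"); cv2.imwrite("pics/w1.png",im)
t,M=T0
for n in("groove","stop","long_roller","gutter"):
    for d in nets.mark_of("wrist",n)[:2]: print(n,M.T@(np.array(d["location"])-t),d["conf"])
L=[[(-.064,y,.007),(.156,y,.007)] for y in(.071,-.071,.005,-.005)]+[[(.156,-.067,.036),(.156,-.005,.036)],[(.0,-.064,.014),(.0,-.008,.014)],[(-.064,-.07,.004),(-.064,.07,.004)],[(-.02,-.067,0),(-.02,-.005,0)]]
b=cv2.resize(im,None,fx=1.5,fy=1.5)
for l in L:
    q=(proj("wrist",t+np.array(l)@M.T,o)+.5)*1.5
    cv2.line(b,*[tuple(int(v) for v in p) for p in q],(0,0,255),1)
cv2.imwrite("pics/w1o.png",b)
E
```

```text
clock 3.65 rotvec [-0.0003 -0.0009 -0.0006] shift in goal axes [0.003  0.0008 0.0563] in cur axes [0.0029 0.0008 0.0564]
track pos now [-0.048  -0.0352  0.0623] F track [-0.0943  0.5339 -0.0007] w 0.01980039845538089
groove [ 0.0023 -0.0033  0.0002] 0.64
long_roller [ 0.0491 -0.1652 -0.0362] 0.93
long_roller [ 0.0037 -0.0348  0.0176] 0.66
gutter [-0.0469 -0.0005  0.0024] 0.59
```

View pics/w1o.png

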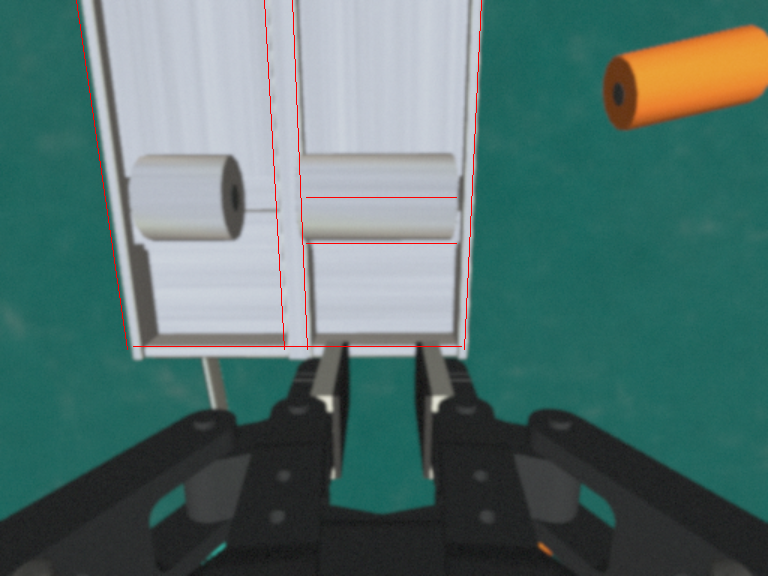

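The wrist view agrees with the ramp model to 1–2 mm. The long roller spans px 302–457 in the right lane, with the fingertips centred behind it at about px 383. Next I descend over the gutter, behind the roller.

jog_arm(series=[[[0.02,0.006,0.001,0.014,0,0,0],[0.02,0,0,0.014,0,0,0],[0.02,0,0,0.014,0,0,0],[0.02,0,0,0.012,0,0,0],[0.02,0,0,0,0,0,0],[0.02,0,0,0,0,0,0]]])

```text
clock: 4.5
tcp_pos: [0.4542, 0.1189, 0.0438]
tool_rot: [0.995, -0.076, 0.07, 0.005]
ft_force: [0.5, -0.3, 0.2]
gripper_width: 0.0199
```

```bash
python3 - <<'E'
from h import *
goto(-.028,-.036,.007)
cv2.imwrite("pics/s2.png",cv2.resize(viewer.camera("side")[170:290,130:300],None,fx=4,fy=4,interpolation=cv2.INTER_CUBIC))
E
```

```text
clock 4.5 rotvec [-0.0001 -0.0011 -0.0011] shift in goal axes [ 0.0124 -0.001   0.0025] in cur axes [ 0.0124 -0.001   0.0025]
track pos now [-0.0404 -0.037   0.0095] F track [ 0.603  -0.2379  0.1365] w 0.019877779713488915
```

View pics/s2.png

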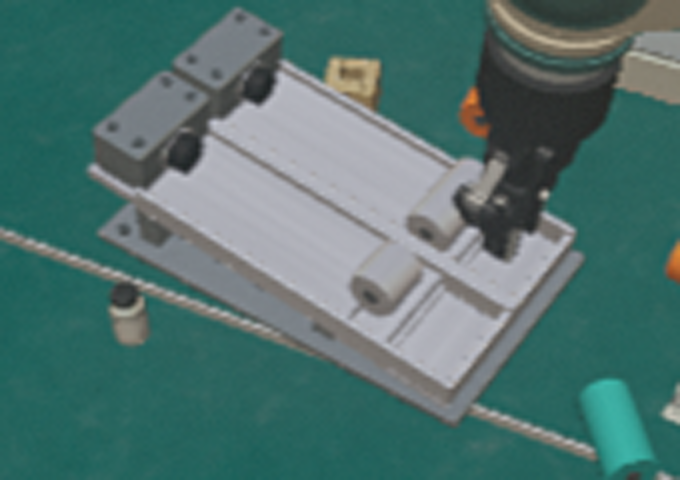

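Side view: fingertips (px 505,240) are behind the long roller (440,205), inside the lane. Now a slow push.

jog_arm(series=[[[0.02,0.003,0,0.0012,0,0,0],[0.02,0.003,0,0.0012,0,0,0],[0.02,0.002,0,0,0,0,0],[0.02,0.002,0,0,0,0,0],[0.02,0.002,0,0,0,0,0],[0.02,0.002,0,0,0,0,0],[0.02,0.002,0,0,0,0,0],[0.02,0.002,0,0,0,0,0],[0.02,0.002,0,0,0,0,0],[0.02,0.002,0,0,0,0,0],[0.02,0.002,0,0,0,0,0],[0.02,0.002,0,0,0,0,0],[0.02,0.002,0,0,0,0,0],[0.02,0.002,0,0,0,0,0],[0.02,0.002,0,0,0,0,0],[0.02,0.002,0,0,0,0,0],[0.02,0.002,0,0,0,0,0],[0.02,0.002,0,0,0,0,0],[0.02,0.002,0,0,0,0,0],[0.02,0.002,0,0,0,0,0]]])

```text
clock: 6.55
tcp_pos: [0.4952, 0.1128, 0.0466]
tool_rot: [0.995, -0.076, 0.07, 0.005]
ft_force: [-1.2, 0.9, 0.6]
gripper_width: 0.0199
```

```bash
python3 - <<'E'
from h import *
goto(.113,-.036,.007)
cv2.imwrite("pics/w3.png",viewer.camera("wrist"))
E
```

```text
clock 6.55 rotvec [-0.     -0.0004 -0.0006] shift in goal axes [ 0.1119 -0.0009 -0.0005] in cur axes [ 0.1119 -0.0009 -0.0004]
track pos now [ 0.0011 -0.0369  0.0065] F track [-1.2661  0.6925  0.7495] w 0.019856755875591506
```

View pics/w3.png

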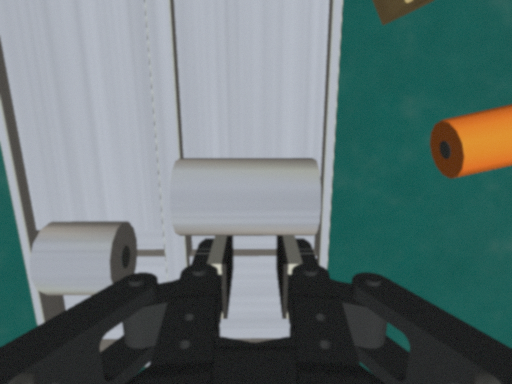

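The roller is out of the groove (px 247,197), square across the lane and resting on both fingertips. I'll carry on up.

jog_arm(series=[[[0.02,0.002,0,0,0,0,0],[0.02,0.003,0,0,0,0,0],[0.02,0.004,0,0,0,0,0],[0.02,0.005,0,0,0,0,0],[0.02,0.005,0,0,0,0,0],[0.02,0.005,0,0,0,0,0],[0.02,0.005,0,0,0,0,0],[0.02,0.005,0,0,0,0,0],[0.02,0.005,0,0,0,0,0],[0.02,0.005,0,0,0,0,0],[0.02,0.005,0,0,0,0,0],[0.02,0.005,0,0,0,0,0],[0.02,0.005,0,0,0,0,0],[0.02,0.005,0,0,0,0,0],[0.02,0.005,0,0,0,0,0],[0.02,0.005,0,0,0,0,0],[0.02,0.005,0,0,0,0,0],[0.02,0.004,0,0,0,0,0],[0.02,0.003,0,0,0,0,0],[0.02,0.002,0,0,0,0,0]]])

```text
clock: 8.6
tcp_pos: [0.5814, 0.0997, 0.0589]
tool_rot: [0.995, -0.076, 0.07, 0.005]
ft_force: [-1.1, 0.6, 0.2]
gripper_width: 0.0202
```

```bash
python3 - <<'E'
from h import *
goto(.113,-.036,.007)
cv2.imwrite("pics/w4.png",viewer.camera("wrist"))
E
```

```text
clock 8.6 rotvec [-0.0001 -0.0004 -0.0005] shift in goal axes [ 0.0238 -0.0009 -0.0004] in cur axes [ 0.0238 -0.0009 -0.0004]
track pos now [ 0.0892 -0.0369  0.0066] F track [-1.1515  0.4173  0.4114] w 0.0202341085197208
```

View pics/w4.png

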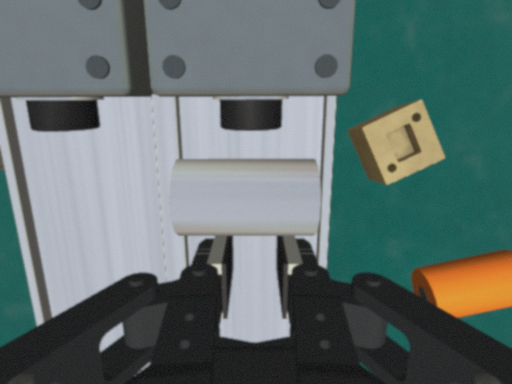

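The roller (247,197) is about 10 mm short of the pad (250,112). I'll press in and watch the force.

jog_arm(series=[[[0.02,0.002,0,0,0,0,0],[0.02,0.002,0,0,0,0,0],[0.02,0.002,0,0,0,0,0],[0.02,0.002,0,0,0,0,0],[0.02,0.002,0,0,0,0,0],[0.02,0.001,0,0,0,0,0],[0.02,0.001,0,0,0,0,0],[0.02,0.001,0,0,0,0,0],[0.02,0.001,0,0,0,0,0],[0.02,0.001,0,0,0,0,0],[0.02,0.001,0,0,0,0,0],[0.02,0.001,0,0,0,0,0],[0.02,0.001,0,0,0,0,0],[0.02,0,0,0,0,0,0]]])

```text
clock: 10.05
tcp_pos: [0.5985, 0.0971, 0.0612]
tool_rot: [0.995, -0.075, 0.069, 0.005]
ft_force: [-6.1, 0.9, 1.4]
gripper_width: 0.02
```

```bash
python3 -c "
from h import *
goto(.113,-.036,.007)"
```

```text
clock 10.05 rotvec [ 0.0001  0.0007 -0.0005] shift in goal axes [ 0.0065 -0.0009 -0.0006] in cur axes [ 0.0065 -0.0009 -0.0006]
track pos now [ 0.1065 -0.0369  0.0064] F track [-5.8773  0.0007  2.265 ] w 0.01999630397505214
```

jog_arm(series=[[[0.02,0.001,0,0,0,0,0],[0.02,0.001,0,0,0,0,0],[0.02,0.001,0,0,0,0,0],[0.02,0.001,0,0,0,0,0],[0.02,0.001,0,0,0,0,0],[0.02,0.001,0,0,0,0,0],[0.02,0,0,0,0,0,0]]])

```text
clock: 10.75
tcp_pos: [0.6037, 0.0964, 0.0617]
tool_rot: [0.995, -0.075, 0.068, 0.005]
ft_force: [-9.0, 0.5, 1.6]
gripper_width: 0.02
```

```bash
python3 -c "
from h import *
goto(.113,-.036,.007)"
```

```text
clock 10.75 rotvec [ 0.0002  0.0026 -0.0003] shift in goal axes [ 0.0012 -0.0008 -0.0008] in cur axes [ 0.0012 -0.0008 -0.0008]
track pos now [ 0.1118 -0.0368  0.0062] F track [-8.6239 -0.8262  2.824 ] w 0.020039448632451114
```

jog_arm(series=[[[0.02,0.001,0,0,0,0,0],[0.02,0.001,0,0,0,0,0],[0.02,0.001,0,0,0,0,0],[0.02,0,0,0,0,0,0],[0.02,0,0,0,0,0,0]]])

```text
clock: 11.25
tcp_pos: [0.6053, 0.0961, 0.0614]
tool_rot: [0.995, -0.075, 0.066, 0.005]
ft_force: [-13.9, 0.8, 3.0]
gripper_width: 0.0199
```

```bash
python3 - <<'E'
from h import *
goto(.113,-.036,.007)
cv2.imwrite("pics/w5.png",viewer.camera("wrist"))
E
```

```text
clock 11.25 rotvec [ 0.0006  0.0062 -0.    ] shift in goal axes [-0.0004 -0.0008 -0.0014] in cur axes [-0.0004 -0.0008 -0.0014]
track pos now [ 0.1134 -0.0368  0.0056] F track [-13.2843  -1.2513   4.8599] w 0.01990481381572723
```

View pics/w5.png

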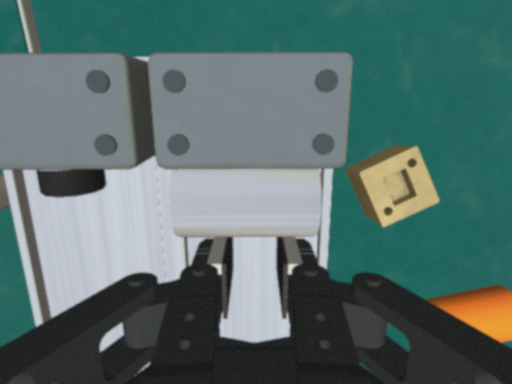

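The roller is now at the block, with no pad visible. The force has started to climb steeply while the tip stalls at x ≈ 113 mm, the stop position. I'll add a little more preload to be sure.

jog_arm(series=[[[0.02,0.001,0,0,0,0,0],[0.02,0.001,0,0,0,0,0],[0.02,0.001,0,0,0,0,0],[0.02,0,0,0,0,0,0],[0.02,0,0,0,0,0,0],[0.02,0,0,0,0,0,0],[0.02,0,0,0,0,0,0]]])

```text
clock: 12.0
tcp_pos: [0.6056, 0.0963, 0.0603]
tool_rot: [0.995, -0.075, 0.063, 0.005]
ft_force: [-25.4, 4.4, 6.6]
gripper_width: 0.0202
```

```bash
python3 - <<'E'
from h import *
goto(.113,-.036,.007)
a=viewer.camera("side")[170:290,130:300]; goto(.113,-.036,.007)
b=viewer.camera("wrist")[120:270,120:390]
f=lambda i,w:cv2.resize(i,(w,int(i.shape[0]*w/i.shape[1])),interpolation=cv2.INTER_CUBIC)
cv2.imwrite("pics/f.png",np.vstack([f(a,480),f(b,480)]))
E
```

```text
clock 12.0 rotvec [0.0013 0.0135 0.0006] shift in goal axes [-0.0005 -0.0006 -0.0024] in cur axes [-0.0005 -0.0006 -0.0024]
track pos now [ 0.1135 -0.0366  0.0046] F track [-24.5551   0.4989  10.1339] w 0.020218557393844292
clock 12.05 rotvec [0.0013 0.0134 0.0006] shift in goal axes [-0.0005 -0.0006 -0.0024] in cur axes [-0.0005 -0.0006 -0.0024]
track pos now [ 0.1135 -0.0366  0.0046] F track [-23.9866  -0.0014   8.9837] w 0.019738873780891092
```

View pics/f.png

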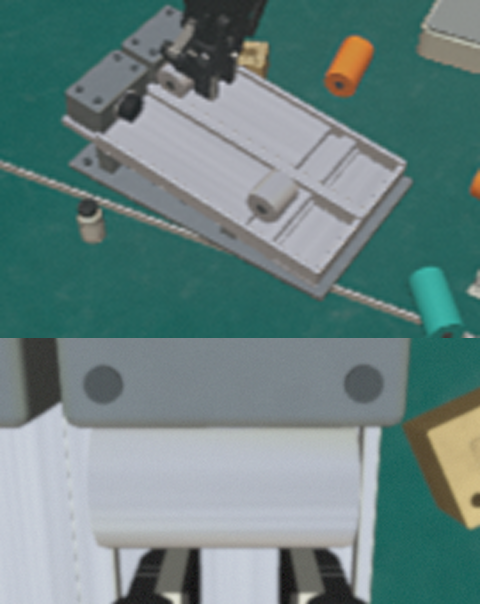

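The tip has stalled at x = 113.5 mm. Another 3 mm of command only raised the push from 13 to 24 N, so the roller is on the hard stop. It sits square against the block, with the short roller still in its groove and the vial and brass block in place.

```bash
python3 -c "
from h import *
goto(.113,-.036,.007); print(job_done())"
```

```text
clock 12.1 rotvec [0.0013 0.0134 0.0006] shift in goal axes [-0.0005 -0.0007 -0.0024] in cur axes [-0.0005 -0.0007 -0.0024]
track pos now [ 0.1135 -0.0367  0.0046] F track [-24.2455  -0.4389   9.2582] w 0.0201426832457365
the job is handed in; nothing more can be done
None
```

The long roller was in the right lane. I pushed it out of its groove and up the slope with two fingertips held 20 mm apart, until it pressed the spring pad in and met the stop block. I handed the job in at 12.1 s with the fingers still pressing.

- **At the stop:** the fingertip centre stalled at track x = 113.5 mm, where about 113 mm was expected. The last 3 mm of commanded push moved it only 0.1 mm and raised the force from 13 N to a steady 24 N, against 7 N for the spring alone. The pad itself can't be seen behind the roller, so I judged it flush from this stall and the close wrist view.
- **Surroundings:** the last views show the roller square against the block and the short roller still in its groove. The vial and the brass block are in place. The tape and bottle were outside the last close views, and the arm never went near them.
- **Off from ideal:** under the push the tool pitched about 0.8° and the tips sank about 2 mm, to 4.6 mm above the deck. They stayed clear of the deck, and the reading held steady.

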